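Unbolt and open the damp chest

TASK

Open the potter's wooden damp chest so that the clay balls can be reached: lift the steel lock bolt by its tab over the small bump behind it and draw it back until it has dropped down behind the bump, clear of the lid. Then slide the lid fully open, to its stop. Leave the tools and pots lying about where they are.

Things in the scene. Friction and masses are not known exactly. Their poses are not given: they have to be found in the camera images.
- chest: Fixed wooden chest 250 x 340 x 100 mm (x, y, z); origin: centre of its underside. At yaw 0 its x points away from the robot, its y to the robot's left. On the robot's side (chest x -125 to -35 mm) a flat ledge at height 100 mm carries the lock bolt; a sliding lid covers the rest. A steel bump crosses the ledge behind the bolt's foot: chest x -81 to -71 mm, 8 mm high.
- bolt_tab (a point): Centre of the bolt's upright steel tab, to grip: 14 mm thick along chest x, 30 along y; top 17 mm above this point, bar 21 mm below. At rest 139 mm above the table, at chest x -60, y +15 mm when fully forward. A foot under it (12 mm along x) stands on the ledge; a bar 24 mm wide runs to a nose 50 mm beyond, over the lid. Axes as the chest's. Bolt about 0.16 kg, drops by its own weight.
- bolt_draw (a joint): How far the bolt is drawn back, m: 0 = fully forward (locked), grows towards chest -x, stop at 0.040. Starts at 0 to 0.004. The bump blocks the foot from about 0.005 unless the bolt is lifted over 8 mm; from about 0.027 the foot is past it and the bolt can drop down. Friction about 1 N.
- bolt_lift (a joint): How far the bolt is lifted, m: 0 = foot down on the ledge, stop at 0.016. Lifting alone does not free the lid.
- lid_grip (a point): Centre of the upright wooden bar on the lid, its handle: 60 mm long along chest x, 16 mm thick along chest y, top 19 mm above this point, lid's surface 19 mm below. 129 mm above the table. With the lid shut at chest x +55, y -90 mm; goes with the lid. Axes as the chest's.
- lid_cleat (a point): Centre of the lid's stop cleat, a wooden block 24 x 20 x 36 mm (chest x, y, z), at chest x -18, y -52 mm with the lid shut; goes with the lid. It butts against the bolt's nose once the lid has opened 45 mm, unless the bolt is drawn back.
- lid (a joint): How far the lid has slid open, m: 0 = shut, grows towards chest +y, stop at 0.150 (fully open, then overhanging the chest's end). Starts at 0 to 0.02. Friction about 1.5 N; stays where it is left.
- rib: Bystander: flat wooden rib 50 x 85 x 6 mm lying loose on the chest's ledge; origin: centre of its underside.
- turning_tool: Bystander: turning tool 160 mm long, 16 mm high, on the table at the chest's +y end, handle of 16 mm; origin near the middle of its handle, on its underside; lies along its x.
- dish: Bystander: white dish, 110 mm across, 40 mm high; origin: centre of its underside. The open lid passes above it.
- cup_a: Bystander: clay-coloured cup, 84 mm across, 85 mm high; origin: centre of its underside.
- cup_b: Bystander: clay-coloured cup, 84 mm across, 85 mm high; origin: centre of its underside.
- jar: Bystander: grey lidded jar, 68 mm across, 85 mm high; origin: centre of its underside.
- bat: Bystander: round wooden disc, 150 mm across, 12 mm high; origin: centre of its underside.

How it is judged:
On the way, in this order (a step that is already met when the one before it is completed fails the run):
1. the bolt has been drawn back and has dropped down behind the bump (value of joint bolt_draw above 0.025 m and value of joint bolt_lift below 0.004 m), for 0.1 s.
2. the lid has been slid fully open (value of joint lid above 0.135 m), for 0.1 s.
At the end, for the whole second after the job is handed in: The bolt is drawn back by more than 25 mm and lies down behind the bump (lifted by less than 4 mm), and the lid is open by more than 135 mm of its 150 mm and at rest (all of step 1 and value of joint lid above 0.135 m and velocity of joint lid below 0.01 m/s); the robot touches nothing.
It fails at once if a pot, jar, dish or tool is pushed more than 40 mm from its place (distance of any of rib, turning_tool, dish, cup_a, cup_b, jar, bat from where it was at the start of the episode above 0.04 m).
It also fails if it takes over 40 s, if anything falls off the work surface, if the arm or the gripper's body presses on something with over 40 N, if the wrist force passes 120 N, or if a joint passes its speed limit or range.

ROBOT

A 6-joint arm with a two-finger parallel gripper is mounted at the origin on the work surface. World frame = base frame: x ahead of the robot, y to its left, z up, the work surface at z = 0. Lengths are in m, angles in rad, forces in N, time in s.
With the tool pointing down it reaches from about 0.35 to 0.775 m from the base axis. Payload 5.5 kg.
Tool frame: the origin (TCP) lies at the very end of the fingers, on their centre line; the grasp point (between the pads) lies 19 mm behind it; x points along the fingers, y is the direction in which the jaws open and shut, and the axes are right-handed (so a half turn about x gives the same grasp; the last joint's range is limited). The gripper opens to 85 mm and grips with 20 to 120 N. Pads are 22 mm wide; open, the fingers measure 114 mm over their backs; the gripper's body (76 mm by 85 mm) begins 54 mm behind the grasp point. The pads swing forward as they close: fully open they stand 13 mm farther back than shut.
Start: joints at [-1.447, 0.313, 0.046, 1.304, 0, 1.431], TCP at [0.15, -0.555, 0.231] pointing down, gripper open.
Joint ranges: [-2.76, 2.76], [-0.86, 1.69], [-1.03, 1.26], [-2.2, 2.34], [-1.47, 1.5], [-3.14, 3.14]. Speed limits (rad/s): [2.57, 2.57, 3.14, 3.14, 3.14, 3.14].

INTERFACE

Orientations are given as a unit quaternion [w, x, y, z].
In Python, from workcell import env gives the robot as it stands.
- The arm moves only by the tool drive_tool, never from a script. Its argument "plan" is a list that holds one entry, the list of rows, each a list of 7 numbers: the shift along the tool's x, y, z in cm, then the turn, a rotation vector about the tool's x, y, z in degrees, then the opening, from 0 (shut) to 1 (fully open). In form: [[[tx, ty, tz, wx, wy, wz, fingers], ...]]. A call has exactly 5 rows; each row shifts and turns the commanded pose from where the row before left it, along the tool's axes as they then stand; what a row does not reach is not made up. A row lasts 1/12 s, in which the tool goes at most 41.7 mm and 7.16 degrees, less where a joint would pass 70% of its speed; a pose out of reach is approached as far as the arm can. A call with a gripper value outside its range is refused whole. The fingers move at their own pace and stop on an object; "squeeze" is the grip in N (left out, the last holds). Time passes only in rows, so rows that do not move let the fingers close, or fill a call up. It gives the time, the measured TCP pose, the force and the opening at its end, in the units of the state.
- env.get_state(): the state, without advancing time (a new reading comes with each control period).
- env.read_camera(name): name is "scene" or "top" or "wrist"; returns the picture (400x640x3 uint8, red, green, blue); there is no depth.
- env.camera_model(name): a dict with "camera_matrix" (3x3 intrinsics, pixels), "camera_from_world" (4x4, takes a point from world to camera coordinates); the wrist camera has in their place "T_tool_cam" (4x4, takes a point from camera to tool coordinates, whose origin is the TCP and whose axes are the tool frame's). Camera axes: x right, y down, z forward; pixel columns grow to the right and rows downward; lengths in m; the calibration is good to about 2 mm. The wrist camera is an equidistant fisheye: a pixel r from the principal point sees the ray r / f radians off the axis. A picture is of the moment at which its call begins: read the wrist's pose just before it. camera_model takes no time and is no camera call.
- env.hand_in(): hands the job in, once; it reports no verdict.
The state is a dict: "clock": time; "joint_pos": joint angles; "qvel": joint speeds; "tau": joint torques, N m; "tcp_pos": TCP position; "orientation": TCP orientation; "wrist_force": force on the tool from outside, world axes, zero at the start; "ft_torque": the same for the moment, N m; "finger_gap": finger opening in m.
Only numpy, scipy, OpenCV 4.12 (cv2) and the standard library are available. Lean on these libraries where they do the work, as an engineer would, in place of code of your own. Each camera call takes 0.05 s, during which the arm holds its last target.

## Working session

There is one attempt and no reset: what is moved stays moved. The work goes in short steps, Python scripts to look and compute and a tool call to move; the robot and the scene stay as the last step left them, time stands still between calls to the robot, and variables do not carry over. Pictures are saved under pics/ and viewed, and the job is handed in when it is done.

Besides the shell and the picture viewer there is one more tool, called after "Emit:" as name(argument=value, ...), one argument or row to a line, values as JSON. drive_tool: Moves the arm, as the interface text tells. Its arguments: {"type":"object","properties":{"plan":{"type":"array","items":{"type":"array","items":{"type":"array","items":{"type":"number"}}}},"squeeze":{"type":"number"}},"required":["plan"]}

```bash
mkdir -p pics; ls
cat > h.py <<'E'
import numpy as np, cv2
from workcell import env
def snap(n,f):
    im=env.read_camera(n); cv2.imwrite('pics/'+f,im[:,:,::-1]); return im
def ray(n,u,v):
    m=env.camera_model(n);K=np.array(m["camera_matrix"]);T=np.array(m["camera_from_world"])
    d=T[:3,:3].T@np.linalg.solve(K,[u,v,1.]);o=-T[:3,:3].T@T[:3,3];return o,d
def onz(n,u,v,z):
    o,d=ray(n,u,v);return o+d*(z-o[2])/d[2]
def proj(n,p):
    m=env.camera_model(n);K=np.array(m["camera_matrix"]);T=np.array(m["camera_from_world"])
    q=K@(T[:3,:3]@np.array(p)+T[:3,3]);return q[:2]/q[2]
E
python3 - <<'E'
from h import *
np.set_printoptions(precision=4,suppress=True)
print(env.get_state())
for n in("scene","top"): snap(n,n+'0.png');print(env.camera_model(n))
print(env.camera_model("wrist"))
E
```

```text
pics
{'clock': 0.0, 'joint_pos': array([-1.4466,  0.314 ,  0.045 ,  1.3036, -0.    ,  1.4312]), 'qvel': array([-0.0003, -0.0017, -0.0016, -0.0016,  0.0003,  0.0012]), 'tau': array([  0.0004, -48.0628,  29.8535,   0.0193,  -0.0001,   0.    ]), 'tcp_pos': array([ 0.1498, -0.5546,  0.2304]), 'orientation': array([ 0.0924,  0.701 ,  0.0936, -0.701 ]), 'wrist_force': array([-0.0274,  0.7653,  0.0797]), 'ft_torque': array([-0.0066, -0.0312, -0.0182]), 'finger_gap': 0.08564244151113423}
{'camera_matrix': array([[502.4738,   0.    , 321.4417],
       [  0.    , 502.4738, 198.3513],
       [  0.    ,   0.    ,   1.    ]]), 'camera_from_world': array([[-0.0041,  0.9999, -0.0157, -0.0411],
       [ 0.54  , -0.011 , -0.8416, -0.2075],
       [-0.8416, -0.0119, -0.5399,  1.9678],
       [ 0.    ,  0.    ,  0.    ,  1.    ]])}
{'camera_matrix': array([[368.0196,   0.    , 319.7996],
       [  0.    , 368.0196, 198.3856],
       [  0.    ,   0.    ,   1.    ]]), 'camera_from_world': array([[-0.0055, -1.    , -0.0019,  0.0537],
       [-0.9967,  0.0057, -0.0805,  0.579 ],
       [ 0.0805,  0.0014, -0.9968,  1.0185],
       [ 0.    ,  0.    ,  0.    ,  1.    ]])}
{'camera_matrix': array([[309.7069,   0.    , 323.3964],
       [  0.    , 309.7069, 195.4812],
       [  0.    ,   0.    ,   1.    ]]), 'T_tool_cam': array([[ 0.0007, -0.3241,  0.946 , -0.1417],
       [ 1.    ,  0.0002, -0.0007,  0.0009],
       [ 0.0001,  0.946 ,  0.3241, -0.0846],
       [ 0.    ,  0.    ,  0.    ,  1.    ]])}
```

View pics/top0.png

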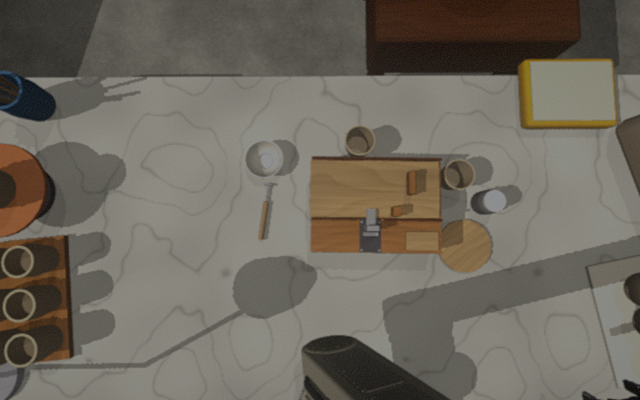

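View pics/scene0.png

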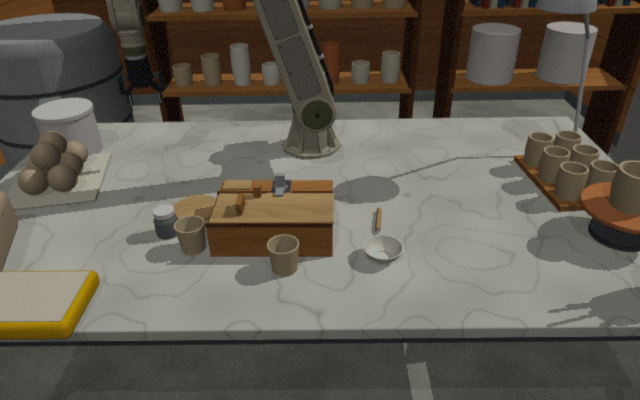

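The top view shows the chest at columns 310–441, rows 157–252. The tab is near (372,218) and the lid handle near (415,182). I'll zoom in to measure.

Run:
```python
from h import *
im=cv2.imread('pics/top0.png');cv2.imwrite('pics/z1.png',cv2.resize(im[145:265,300:460],None,fx=5,fy=5,interpolation=cv2.INTER_CUBIC))
im=cv2.imread('pics/scene0.png');cv2.imwrite('pics/z2.png',cv2.resize(im[165:265,200:345],None,fx=5,fy=5,interpolation=cv2.INTER_CUBIC))
```

```text
(no output)
```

View pics/z1.png

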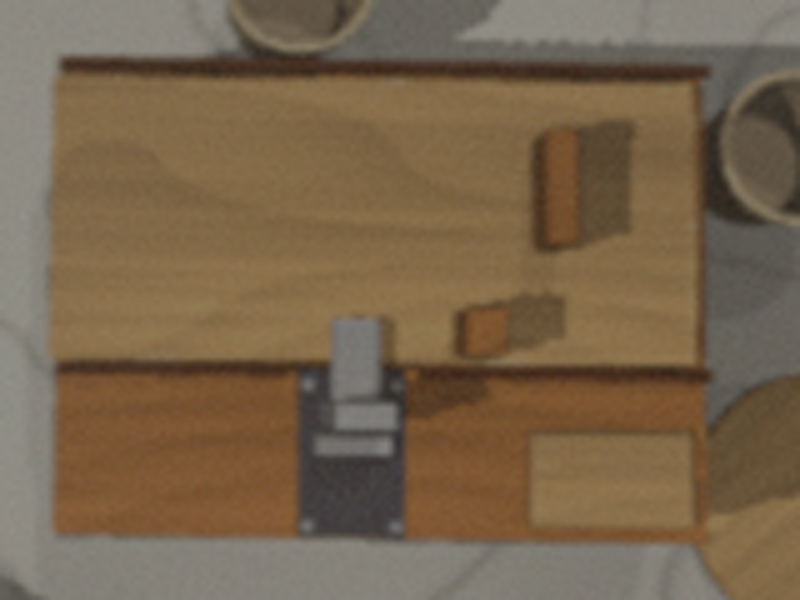

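View pics/z2.png

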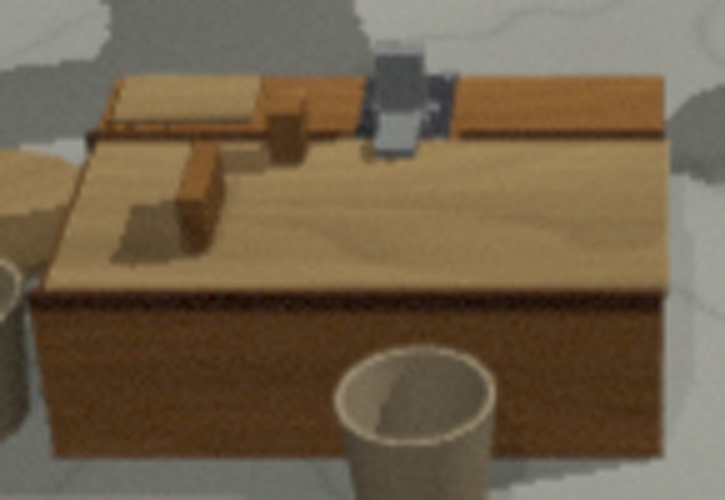

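Run:
```python
from h import *
np.set_printoptions(precision=4,suppress=True)
f=lambda X,Y,z:onz("top",300+(X+.5)/5-.5,145+(Y+.5)/5-.5,z)
for n,X,Y,z in [("tabtop",366,417,.156),("tabL",335,417,.156),("tabR",397,417,.156),("handle",562,188,.148),("hfar",563,128,.148),("hnear",561,248,.148),("cleat",487,328,.146),
 ("ledgeL",55,534,.1),("ledgeR",705,541,.1),("bumptop L",316,445,.108),("bumptop R",392,447,.108),("ledgeback L",58,368,.1),("ledgeback R",708,378,.1),("lidL far",62,68,.11),("lidRfar",708,76,.1),("plateNR",404,535,.1),("plateNL",298,531,.1)]:
    print(n,f(X,Y,z))
s=lambda X,Y,z:onz("scene",200+(X+.5)/5-.5,165+(Y+.5)/5-.5,z)
print("tabtop scene near far edges", s(375,52,.156),s(424,52,.156), s(375,43,.156))
print("handle scene",s(184,200,.148),s(209,206,.148),s(217,145,.148),s(196,143,.148))
```

```text
tabtop [ 0.495  -0.0793  0.156 ]
tabL [ 0.4951 -0.0641  0.156 ]
tabR [ 0.4949 -0.0945  0.156 ]
handle [ 0.6085 -0.1803  0.148 ]
hfar [ 0.6388 -0.1816  0.148 ]
hnear [ 0.5784 -0.1791  0.148 ]
cleat [ 0.5388 -0.1417  0.146 ]
ledgeL [0.4354 0.075  0.1   ]
ledgeR [ 0.43   -0.2617  0.1   ]
bumptop L [ 0.4807 -0.0601  0.108 ]
bumptop R [ 0.4795 -0.0993  0.108 ]
ledgeback L [0.5213 0.0731 0.1   ]
ledgeback R [ 0.5142 -0.2659  0.1   ]
lidL far [0.678  0.0702 0.11  ]
lidRfar [ 0.6736 -0.2711  0.1   ]
plateNR [ 0.4339 -0.1059  0.1   ]
plateNL [ 0.4362 -0.051   0.1   ]
tabtop scene near far edges [ 0.4994 -0.0909  0.156 ] [ 0.5001 -0.0623  0.156 ] [ 0.4888 -0.0918  0.156 ]
handle scene [ 0.6422 -0.1824  0.148 ] [ 0.6483 -0.1681  0.148 ] [ 0.5869 -0.1721  0.148 ] [ 0.5845 -0.1841  0.148 ]
```

```bash
cat >> h.py <<'E'
from scipy.spatial.transform import Rotation as Rn
def pose():
    s=env.get_state();w,x,y,z=s['orientation'];return np.array(s['tcp_pos']),Rn.from_quat([x,y,z,w])
def togo(p,jaw_deg,tol=True):
    "tool-frame shift (cm) to p, and rotvec (deg) to tool down with y axis at jaw_deg in world xy"
    t,R=pose();a=np.radians(jaw_deg);Y=np.array([np.cos(a),np.sin(a),0]);X=np.array([0,0,-1.]);
    best=None
    for sgn in(1,-1):
        G=Rn.from_matrix(np.column_stack([X,sgn*Y,np.cross(X,sgn*Y)]));r=np.degrees((R.inv()*G).as_rotvec())
        print('rot',r.round(2),'shift now-axes',(100*R.inv().apply(np.array(p)-t)).round(2),'shift after turn',(100*G.inv().apply(np.array(p)-t)).round(2))
    s=env.get_state();print(t.round(4),'\n',R.as_matrix().round(3),s['clock'],s['finger_gap'],np.round(s['wrist_force'],1),s['joint_pos'].round(2))
E
python3 - <<'E'
from h import *
togo([.4945,-.078,.2],-1.2)
togo([.4945,-.078,.2],88.8)
E
```

```text
rot [-7.369e+01 -7.000e-02  7.000e-02] shift now-axes [  3.12 -37.03 -45.7 ] shift after turn [  3.05  33.46 -48.38]
rot [1.0631e+02 8.0000e-02 8.0000e-02] shift now-axes [  3.12 -37.03 -45.7 ] shift after turn [  3.05 -33.46  48.38]
[ 0.1499 -0.5547  0.2305] 
 [[-0.     0.261 -0.965]
 [ 0.002 -0.965 -0.261]
 [-1.    -0.002 -0.   ]] 0.1 0.08540116238581544 [ 0.2  0.1 -0.3] [-1.45  0.31  0.05  1.3  -0.    1.43]
rot [-1.6369e+02 -1.4000e-01  0.0000e+00] shift now-axes [  3.12 -37.03 -45.7 ] shift after turn [ 3.05 48.38 33.46]
rot [16.31  0.    0.09] shift now-axes [  3.12 -37.03 -45.7 ] shift after turn [  3.05 -48.38 -33.46]
[ 0.1499 -0.5547  0.2305] 
 [[-0.     0.261 -0.965]
 [ 0.002 -0.965 -0.261]
 [-1.    -0.002 -0.   ]] 0.1 0.08540116238581544 [ 0.2  0.1 -0.3] [-1.45  0.31  0.05  1.3  -0.    1.43]
```

Emit:
drive_tool(
  plan=[
    [[0,0,0,-7,0,0,0.6],[0,0,0,-7,0,0,0.6],[0,0,0,-7,0,0,0.6],[0,0,0,-7,0,0,0.6],[0,0,0,-7,0,0,0.6]],
  ],
)

```text
clock: 0.52
tcp_pos: [0.1499, -0.5548, 0.2308]
orientation: [0.301, 0.64, 0.302, -0.64]
wrist_force: [-0.4, -0.3, 0.5]
finger_gap: 0.051
```

Emit:
drive_tool(
  plan=[
    [[0,0,0,-7,0,0,0.6],[0,0,0,-7,0,0,0.6],[0,0,0,-7,0,0,0.6],[0,0,0,-7,0,0,0.6],[0,0,0,-7,0,0,0.6]],
  ],
)

```text
clock: 0.93
tcp_pos: [0.1499, -0.5548, 0.2308]
orientation: [0.48, 0.52, 0.48, -0.519]
wrist_force: [0.0, -0.1, -0.6]
finger_gap: 0.0511
```

Emit:
drive_tool(
  plan=[
    [[0,0,0,-3.7,0,0,0.6],[0,2.3,-3.3,0,0,0,0.6],[0,2.3,-3.3,0,0,0,0.6],[0,2.3,-3.3,0,0,0,0.6],[0,2.3,-3.3,0,0,0,0.6]],
  ],
)

```text
clock: 1.35
tcp_pos: [0.245, -0.4234, 0.2307]
orientation: [0.494, 0.506, 0.495, -0.505]
wrist_force: [-0.4, -1.0, 0.4]
finger_gap: 0.0511
```

Emit:
drive_tool(
  plan=[
    [[0,2.3,-3.3,0,0,0,0.6],[0,2.3,-3.3,0,0,0,0.6],[0,2.3,-3.3,0,0,0,0.6],[0,2.3,-3.3,0,0,0,0.6],[0,2.3,-3.3,0,0,0,0.6]],
  ],
)

```text
clock: 1.77
tcp_pos: [0.3636, -0.2606, 0.2311]
orientation: [-0.495, -0.505, -0.495, 0.505]
wrist_force: [0.5, -0.6, -0.7]
finger_gap: 0.0514
```

Run:
```python
from h import *
togo([.4945,-.078,.2],-1.2)
```

```text
rot [-0.01 -0.01  0.01] shift now-axes [  3.11  12.71 -18.53] shift after turn [  3.11  12.71 -18.53]
rot [1.7999e+02 1.0000e-02 1.0000e-02] shift now-axes [  3.11  12.71 -18.53] shift after turn [  3.11 -12.71  18.53]
[ 0.3636 -0.2606  0.2311] 
 [[-0.     1.    -0.021]
 [ 0.    -0.021 -1.   ]
 [-1.    -0.    -0.   ]] 1.7667 0.05143208531936156 [ 0.5 -0.6 -0.7] [-0.8   0.07 -0.26  1.24 -0.    0.79]
```

Emit:
drive_tool(
  plan=[
    [[0,2.5,-3.3,0,0,0,0.6],[0,2.5,-3.3,0,0,0,0.6],[0,2.5,-3.3,0,0,0,0.6],[0,2.5,-3.3,0,0,0,0.6],[0,1.5,-3.3,0,0,0,0.6]],
  ],
)

```text
clock: 2.18
tcp_pos: [0.4832, -0.098, 0.231]
orientation: [0.495, 0.505, 0.495, -0.505]
wrist_force: [0.9, -0.1, -0.0]
finger_gap: 0.0512
```

Emit:
drive_tool(
  plan=[
    [[0,1.2,-2.0,0,0,0,0.6],[0,0,0,0,0,0,0.6],[0,0,0,0,0,0,0.6],[0,0,0,0,0,0,0.6],[0,0,0,0,0,0,0.6]],
  ],
)

```text
clock: 2.6
tcp_pos: [0.4933, -0.0809, 0.2311]
orientation: [-0.494, -0.505, -0.495, 0.506]
wrist_force: [-0.3, 0.1, 0.4]
finger_gap: 0.0514
```

Run:
```python
from h import *
togo([.4945,-.078,.2],-1.2)
m=env.camera_model("wrist");t,R=pose()
im=snap("wrist","w1.png")
T=np.array(m["T_tool_cam"]);K=np.array(m["camera_matrix"])
def wp(p):
    q=T[:3,:3].T@(R.inv().apply(np.array(p)-t)-T[:3,3]);th=np.arctan2(np.hypot(q[0],q[1]),q[2]);k=K[0,0]*th/np.hypot(q[0],q[1]);return np.array([K[0,2]+k*q[0],K[1,2]+k*q[1]])
for sx in(-7,7):
  for sy in(-15,15): print(sx,sy,wp([.4945+sx/1e3,-.078+sy/1e3,.156]))
```

```text
rot [-0.06  0.01  0.04] shift now-axes [ 3.11  0.12 -0.29] shift after turn [ 3.11  0.12 -0.29]
rot [ 1.7994e+02  6.0000e-02 -1.0000e-02] shift now-axes [ 3.11  0.12 -0.29] shift after turn [ 3.11 -0.12  0.29]
[ 0.4933 -0.0809  0.2311] 
 [[-0.001  1.    -0.022]
 [-0.    -0.022 -1.   ]
 [-1.    -0.001  0.   ]] 2.6 0.051397963159527646 [-0.3  0.1  0.4] [-0.32  0.17 -0.14  1.26 -0.    1.27]
-7 -15 [314.7220328  221.63135954]
-7 15 [313.42968733 183.99324804]
7 -15 [333.0463904  221.26674455]
7 15 [332.57484175 183.59343015]
```

View pics/w1.png

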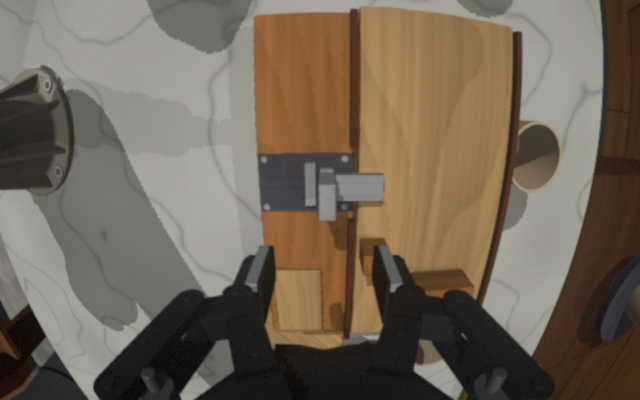

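Run:
```python
import cv2
im=cv2.imread('pics/w1.png');cv2.imwrite('pics/w1z.png',cv2.resize(im[145:235,280:400],None,fx=6,fy=6,interpolation=cv2.INTER_CUBIC))
```

```text
(no output)
```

View pics/w1z.png

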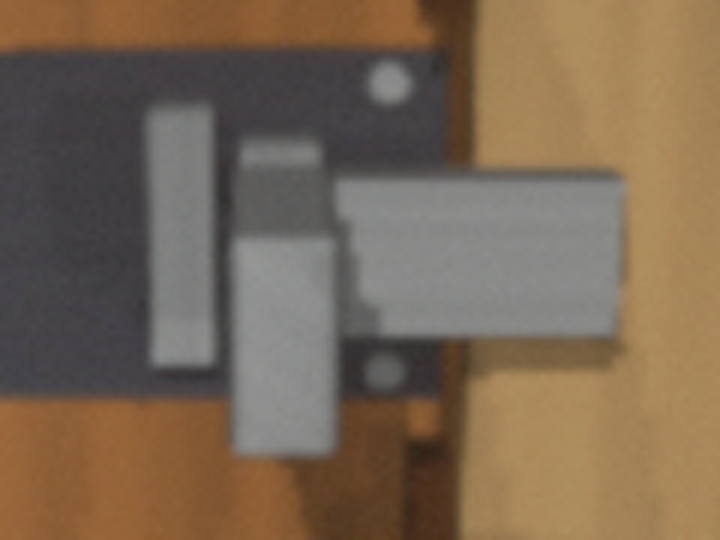

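The tab's top face spans columns 319–336, rows 184–221. That is about 3 mm farther in +x than the top-view estimate, and y agrees. I'll centre on it and descend.

Emit:
drive_tool(
  plan=[
    [[2,0.3,-0.3,0,0,0,0.6],[2.5,0,0,0,0,0,0.6],[2.5,0,0,0,0,0,0.6],[2,0,0,0,0,0,0.6],[1.2,0,0,0,0,0,0.6]],
  ],
)

```text
clock: 3.07
tcp_pos: [0.4951, -0.078, 0.127]
orientation: [-0.493, -0.505, -0.495, 0.506]
wrist_force: [-0.2, -0.1, -0.5]
finger_gap: 0.0508
```

Emit:
drive_tool(
  plan=[
    [[0.4,0,0,0,0,0,0.6],[0,0,0,0,0,0,0.6],[0,0,0,0,0,0,0.3],[0,0,0,0,0,0,0.2],[0,0,0,0,0,0,0.2]],
  ],
  squeeze=40,
)

```text
clock: 3.48
tcp_pos: [0.4977, -0.0777, 0.1265]
orientation: [0.495, 0.506, 0.494, -0.505]
wrist_force: [0.8, -0.6, 0.0]
finger_gap: 0.0179
```

Emit:
drive_tool(
  plan=[
    [[0,0,0,0,0,0,0.1],[0,0,0,0,0,0,0.05],[0,0,0,0,0,0,0.05],[0,0,0,0,0,0,0.05],[0,0,0,0,0,0,0.05]],
  ],
)

```text
clock: 3.9
tcp_pos: [0.4973, -0.0776, 0.1265]
orientation: [0.496, 0.505, 0.494, -0.505]
wrist_force: [-1.4, -0.6, 6.1]
finger_gap: 0.0133
```

Run:
```python
from h import *
togo([.4965,-.078,.124],-1.2)
snap("wrist","w2.png")
```

```text
rot [ 0.02  0.07 -0.08] shift now-axes [ 0.25 -0.08  0.04] shift after turn [ 0.25 -0.08  0.04]
rot [-1.7998e+02  1.3000e-01  1.2000e-01] shift now-axes [ 0.25 -0.08  0.04] shift after turn [ 0.25  0.08 -0.04]
[ 0.4973 -0.0776  0.1265] 
 [[ 0.001  1.    -0.021]
 [-0.001 -0.021 -1.   ]
 [-1.     0.001  0.001]] 3.9 0.013332014443062819 [-1.4 -0.6  6.1] [-0.31  0.23 -0.33  1.01 -0.    1.28]
```

View pics/w2.png

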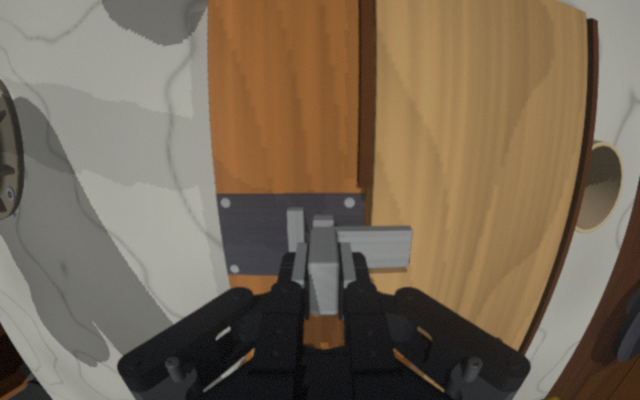

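The tab is between the pads, at columns 308–338. Next I lift it 12 mm.

Emit:
drive_tool(
  plan=[
    [[-0.4,0,0,0,0,0,0.05],[-0.4,0,0,0,0,0,0.05],[-0.4,0,0,0,0,0,0.05],[0,0,0,0,0,0,0.05],[0,0,0,0,0,0,0.05]],
  ],
)

```text
clock: 4.37
tcp_pos: [0.4972, -0.0775, 0.1376]
orientation: [-0.495, -0.505, -0.494, 0.505]
wrist_force: [1.0, -2.3, -2.0]
finger_gap: 0.0133
```

Run:
```python
from h import *
togo([.4965,-.078,.1385],-1.2)
snap("wrist","w3.png")
```

```text
rot [ 0.01  0.04 -0.04] shift now-axes [-0.09 -0.07  0.05] shift after turn [-0.09 -0.07  0.05]
rot [-1.7999e+02  7.0000e-02  7.0000e-02] shift now-axes [-0.09 -0.07  0.05] shift after turn [-0.09  0.07 -0.05]
[ 0.4972 -0.0775  0.1376] 
 [[ 0.001  1.    -0.021]
 [-0.001 -0.021 -1.   ]
 [-1.     0.001  0.001]] 4.3667 0.013261783158990204 [ 1.  -2.3 -2. ] [-0.31  0.22 -0.31  1.04 -0.    1.28]
```

View pics/w3.png

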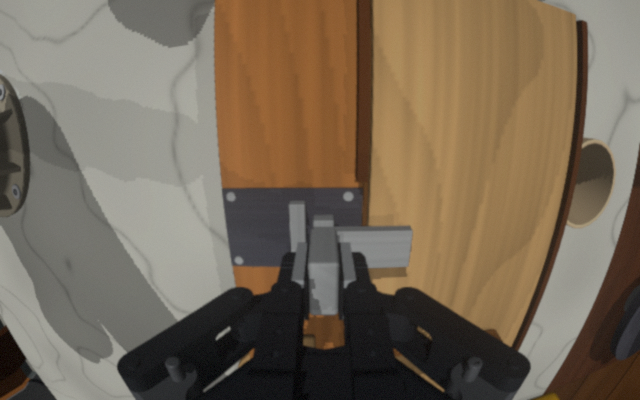

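The bolt moved up with the gripper: its nose end stays at (411,228) while the ledge recedes. Now I draw it back 33 mm.

Emit:
drive_tool(
  plan=[
    [[0,-0.8,0,0,0,0,0.05],[0,-0.9,0,0,0,0,0.05],[0,-0.9,0,0,0,0,0.05],[0,-0.7,0,0,0,0,0.05],[0,0,0,0,0,0,0.05]],
  ],
)

```text
clock: 4.83
tcp_pos: [0.4614, -0.0768, 0.1372]
orientation: [-0.494, -0.505, -0.495, 0.506]
wrist_force: [-0.4, -4.5, -2.4]
finger_gap: 0.0133
```

Run:
```python
from h import *
togo([.464,-.078,.1265],-1.2)
snap("wrist","w4.png")
```

```text
rot [-0.03  0.07  0.12] shift now-axes [1.06 0.26 0.12] shift after turn [1.07 0.26 0.12]
rot [ 1.7997e+02  1.8000e-01 -1.0000e-01] shift now-axes [1.06 0.26 0.12] shift after turn [ 1.07 -0.26 -0.12]
[ 0.4614 -0.0768  0.1372] 
 [[-0.002  1.    -0.021]
 [-0.001 -0.021 -1.   ]
 [-1.    -0.002  0.001]] 4.8333 0.013265553055046623 [-0.4 -4.5 -2.4] [-0.34  0.16 -0.39  1.02 -0.    1.26]
```

View pics/w4.png

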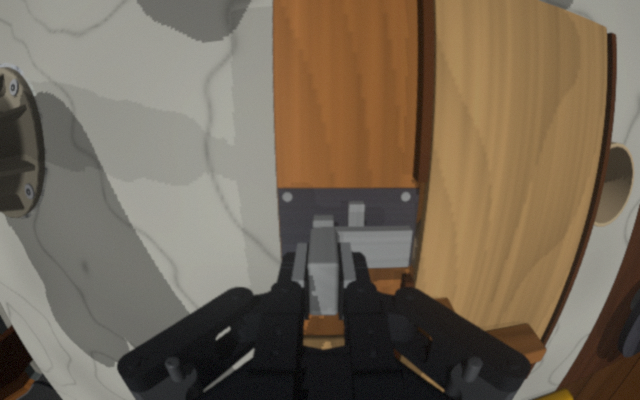

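The foot at column 323 is now behind the bump at column 356, drawn about 36 mm. I lower it and release.

Emit:
drive_tool(
  plan=[
    [[0.4,0,0,0,0,0,0.05],[0.4,0,0,0,0,0,0.05],[0.25,0,0,0,0,0,0.05],[0,0,0,0,0,0,0.05],[0,0,0,0,0,0,0.15]],
  ],
)

```text
clock: 5.3
tcp_pos: [0.4639, -0.0769, 0.1266]
orientation: [-0.495, -0.505, -0.495, 0.505]
wrist_force: [-0.9, -5.6, -0.3]
finger_gap: 0.0132
```

Emit:
drive_tool(
  plan=[
    [[0,0,0,0,0,0,0.3],[0,0,0,0,0,0,0.4],[0,0,0,0,0,0,0.5],[0,0,0,0,0,0,0.5],[0,0,0,0,0,0,0.5]],
  ],
)

```text
clock: 5.72
tcp_pos: [0.4638, -0.0762, 0.1267]
orientation: [0.495, 0.505, 0.495, -0.505]
wrist_force: [-0.2, 0.4, 0.2]
finger_gap: 0.0426
```

Emit:
drive_tool(
  plan=[
    [[-2,0,0,0,0,0,0.5],[-3,0,0,0,0,0,0.5],[-3,0,0,0,0,0,0.5],[0,0,0,0,0,0,0.5],[0,0,0,0,0,0,0.5]],
  ],
)

```text
clock: 6.13
tcp_pos: [0.4652, -0.0768, 0.2085]
orientation: [0.496, 0.506, 0.494, -0.504]
wrist_force: [0.2, -0.6, 0.4]
finger_gap: 0.0426
```

Run:
```python
from h import *
togo([.610,-.1795,.2],88.8)
togo([.610,-.1795,.2],-1.2)
snap("wrist","w5.png")
im=snap("scene","s5.png")[:,:,::-1];cv2.imwrite('pics/s5z.png',cv2.resize(im[165:265,200:345],None,fx=5,fy=5,interpolation=cv2.INTER_CUBIC))
```

```text
rot [-89.98   0.22  -0.13] shift now-axes [ 0.92 14.68  9.97] shift after turn [ 0.85 -9.96 14.69]
rot [90.02 -0.13 -0.22] shift now-axes [ 0.92 14.68  9.97] shift after turn [  0.85   9.96 -14.69]
[ 0.4652 -0.0768  0.2085] 
 [[ 0.004  1.    -0.021]
 [-0.001 -0.021 -1.   ]
 [-1.     0.004  0.001]] 6.1333 0.042601552087050354 [ 0.2 -0.6  0.4] [-0.33  0.12 -0.26  1.19  0.    1.26]
rot [ 0.02  0.06 -0.23] shift now-axes [ 0.92 14.68  9.97] shift after turn [ 0.85 14.69  9.96]
rot [-1.7997e+02  3.6000e-01  9.0000e-02] shift now-axes [ 0.92 14.68  9.97] shift after turn [  0.85 -14.69  -9.96]
[ 0.4652 -0.0768  0.2085] 
 [[ 0.004  1.    -0.021]
 [-0.001 -0.021 -1.   ]
 [-1.     0.004  0.001]] 6.1333 0.042601552087050354 [ 0.2 -0.6  0.4] [-0.33  0.12 -0.26  1.19  0.    1.26]
```

View pics/w5.png

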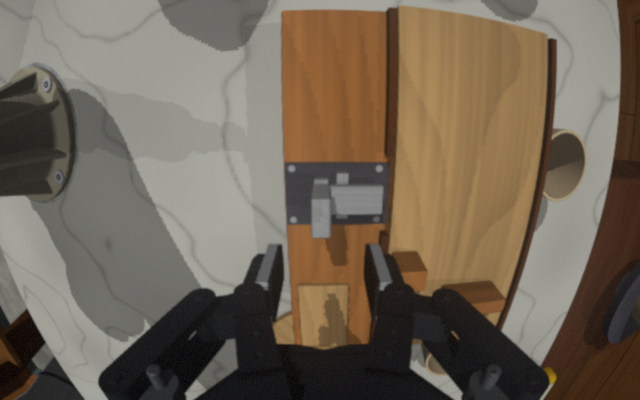

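View pics/s5z.png

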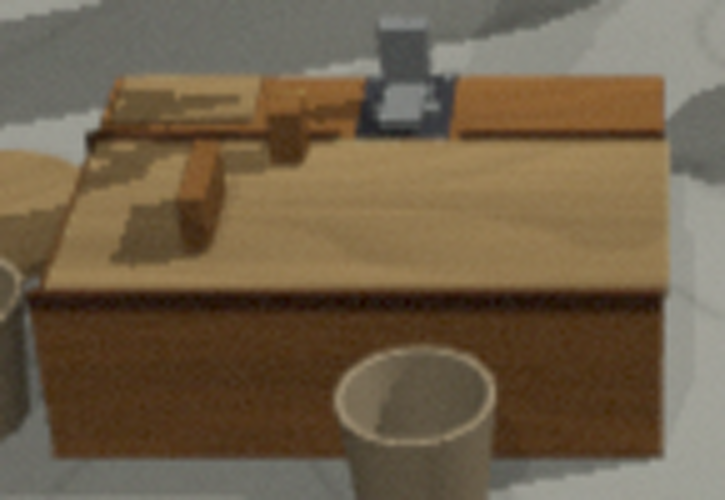

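The bolt is drawn and its nose has left the lid (w5, nose end at column 383 against the lid edge at 390). Next I check the tab's height numerically in the scene view.

Run:
```python
from h import *
for tx,zs in((.497,(.156,)),(.461,(.156,.164)),(.4635,(.156,.164,.17))):
  for z in zs: 
    a=proj("scene",[tx-.007,-.078,z]);b=proj("scene",[tx+.007,-.078,z]); print(tx,z,((a-[200,165])*5).round(),((b-[200,165])*5).round())
im=cv2.imread('pics/s5.png');cv2.imwrite('pics/s5b.png',cv2.resize(im[160:200,262:302],None,fx=14,fy=14,interpolation=cv2.INTER_CUBIC))
```

```text
0.497 0.156 [396.  42.] [395.  54.]
0.461 0.156 [401.  12.] [399.  23.]
0.461 0.164 [400.  -0.] [398.  11.]
0.4635 0.156 [401.  14.] [399.  25.]
0.4635 0.164 [400.   2.] [398.  14.]
0.4635 0.17 [399.  -7.] [397.   5.]
```

View pics/s5b.png

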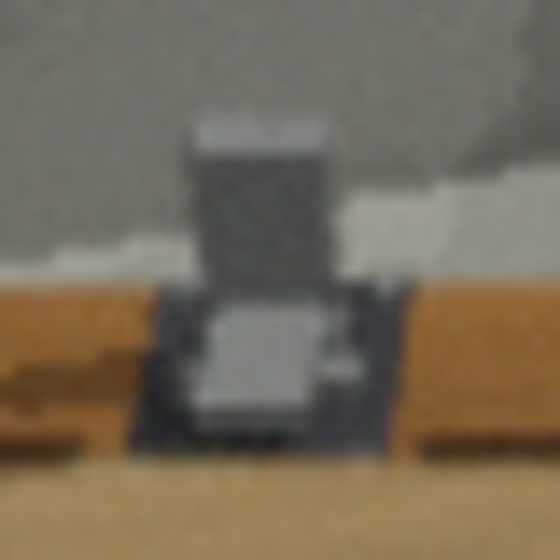

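The tab top spans zoomed rows 17–30. A lowered bolt should show 14–25 and a lifted one about 2–14, so it is down. Now I turn 90° for the lid handle.

Emit:
drive_tool(
  plan=[
    [[0,0,0,-7,0,0,0.6],[0,0,0,-7,0,0,0.6],[0,0,0,-7,0,0,0.6],[0,0,0,-7,0,0,0.6],[0,0,0,-7,0,0,0.6]],
  ],
)

```text
clock: 6.65
tcp_pos: [0.4628, -0.0761, 0.205]
orientation: [0.624, 0.331, 0.626, -0.331]
wrist_force: [0.3, -0.4, 0.3]
finger_gap: 0.0513
```

Emit:
drive_tool(
  plan=[
    [[0,0,0,-7,0,0,0.6],[0,0,0,-7,0,0,0.6],[0,0,0,-7,0,0,0.6],[0,0,0,-7,0,0,0.6],[0,0,0,-7,0,0,0.6]],
  ],
)

```text
clock: 7.07
tcp_pos: [0.4628, -0.0761, 0.205]
orientation: [0.694, 0.128, 0.697, -0.128]
wrist_force: [-0.7, -0.1, -0.3]
finger_gap: 0.0511
```

Emit:
drive_tool(
  plan=[
    [[0,0,0,-7,0,0,0.6],[0,0,0,-7,0,0,0.6],[0,0,0,-6,0,0,0.6],[0,-2.5,3,0,0,0,0.6],[0,-2.5,3,0,0,0,0.6]],
  ],
)

```text
clock: 7.48
tcp_pos: [0.5213, -0.1267, 0.2053]
orientation: [0.706, 0.007, 0.708, -0.006]
wrist_force: [1.0, 0.4, -0.3]
finger_gap: 0.0513
```

Emit:
drive_tool(
  plan=[
    [[0,-2.5,3,0,0,0,0.6],[0,-2.5,3,0,0,0,0.6],[0,0,2.5,0,0,0,0.6],[0,0,0,0,0,0,0.6],[0,0,0,0,0,0,0.6]],
  ],
)

```text
clock: 7.9
tcp_pos: [0.6064, -0.1794, 0.2038]
orientation: [0.706, 0.008, 0.709, -0.007]
wrist_force: [-0.2, 0.5, -0.6]
finger_gap: 0.0508
```

Run:
```python
from h import *
togo([.610,-.1795,.118],88.8)
m=env.camera_model("wrist");t,R=pose()
im=snap("wrist","w6.png")
T=np.array(m["T_tool_cam"]);K=np.array(m["camera_matrix"])
def wp(p):
    q=T[:3,:3].T@(R.inv().apply(np.array(p)-t)-T[:3,3]);th=np.arctan2(np.hypot(q[0],q[1]),q[2]);k=K[0,0]*th/np.hypot(q[0],q[1]);return np.array([K[0,2]+k*q[0],K[1,2]+k*q[1]])
for sx in(-30,30):
  for sy in(-8,8): print(sx,sy,wp([.610+sx/1e3,-.1795+sy/1e3-.02*sx/1e3,.148]).round(1))
```

```text
rot [ 0.01 -0.25 -0.11] shift now-axes [ 8.58 -0.02  0.39] shift after turn [ 8.58 -0.    0.36]
rot [-1.7999e+02  1.7000e-01 -3.9000e-01] shift now-axes [ 8.58 -0.02  0.39] shift after turn [ 8.58  0.   -0.36]
[ 0.6064 -0.1794  0.2038] 
 [[-0.004  0.021  1.   ]
 [ 0.002  1.    -0.021]
 [-1.     0.002 -0.004]] 7.9 0.050797164720164975 [-0.2  0.5 -0.6] [-0.41  0.44  0.16  1.3   0.   -0.39]
-30 -8 [311.8 179.3]
-30 8 [335.9 178.8]
30 -8 [313.  258.2]
30 8 [334.7 257.8]
```

View pics/w6.png

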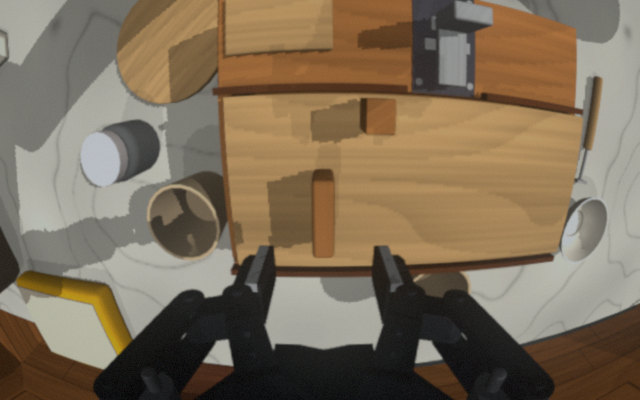

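The handle sits at columns 312–335, rows 170–258, as predicted. I descend and grip it.

Emit:
drive_tool(
  plan=[
    [[2,0,0.3,0,0,0,0.6],[2,0,0,0,0,0,0.6],[2,0,0,0,0,0,0.6],[1.2,0,0,0,0,0,0.6],[0.8,0,0,0,0,0,0.6]],
  ],
)

```text
clock: 8.37
tcp_pos: [0.6072, -0.1782, 0.1249]
orientation: [0.706, 0.008, 0.708, -0.007]
wrist_force: [0.0, 0.1, -0.3]
finger_gap: 0.0514
```

Emit:
drive_tool(
  plan=[
    [[0,0,0,0,0,0,0.6],[0,0,0,0,0,0,0.4],[0,0,0,0,0,0,0.2],[0,0,0,0,0,0,0.1],[0,0,0,0,0,0,0.05]],
  ],
  squeeze=30,
)

```text
clock: 8.78
tcp_pos: [0.6104, -0.1799, 0.1283]
orientation: [0.708, 0.007, 0.706, -0.008]
wrist_force: [-0.7, 0.8, 3.7]
finger_gap: 0.015
```

Emit:
drive_tool(
  plan=[
    [[0,0,0,0,0,0,0.05],[0,0,0,0,0,0,0.05],[0,0,0,0,0,0,0.05],[0,0,0,0,0,0,0.05],[0,0,0,0,0,0,0.05]],
  ],
)

```text
clock: 9.2
tcp_pos: [0.6104, -0.1799, 0.1283]
orientation: [0.708, 0.007, 0.706, -0.008]
wrist_force: [-1.9, 0.2, 6.7]
finger_gap: 0.015
```

Gripped, with a gap of 15 mm. Now I slide the lid in +y.

Emit:
drive_tool(
  plan=[
    [[0,1,0,0,0,0,0.05],[0,1.5,0,0,0,0,0.05],[0,1.5,0,0,0,0,0.05],[0,1.5,0,0,0,0,0.05],[0,1.5,0,0,0,0,0.05]],
  ],
)

```text
clock: 9.62
tcp_pos: [0.6117, -0.1101, 0.1283]
orientation: [0.708, 0.007, 0.706, -0.008]
wrist_force: [-1.8, -2.1, 6.3]
finger_gap: 0.0153
```

Emit:
drive_tool(
  plan=[
    [[0,1.5,0,0,0,0,0.05],[0,1.5,0,0,0,0,0.05],[0,1.2,0,0,0,0,0.05],[0,1,0,0,0,0,0.05],[0,0.8,0,0,0,0,0.05]],
  ],
)

```text
clock: 10.03
tcp_pos: [0.6128, -0.0494, 0.1283]
orientation: [0.708, 0.007, 0.707, -0.008]
wrist_force: [-3.0, -1.4, 5.4]
finger_gap: 0.0152
```

Emit:
drive_tool(
  plan=[
    [[0,0.4,0,0,0,0,0.05],[0,0.4,0,0,0,0,0.05],[0,0.2,0,0,0,0,0.05],[0,0,0,0,0,0,0.05],[0,0,0,0,0,0,0.05]],
  ],
)

```text
clock: 10.45
tcp_pos: [0.6129, -0.0393, 0.1283]
orientation: [0.708, 0.007, 0.707, -0.007]
wrist_force: [-3.6, 1.3, 7.1]
finger_gap: 0.0154
```

Emit:
drive_tool(
  plan=[
    [[0,0.3,0,0,0,0,0.05],[0,0.2,0,0,0,0,0.05],[0,0,0,0,0,0,0.05],[0,0,0,0,0,0,0.05],[0,0,0,0,0,0,0.05]],
  ],
)

```text
clock: 10.87
tcp_pos: [0.613, -0.0354, 0.1283]
orientation: [0.708, 0.007, 0.707, -0.008]
wrist_force: [-3.5, -2.3, 7.1]
finger_gap: 0.015
```

Emit:
drive_tool(
  plan=[
    [[0,0.3,0,0,0,0,0.05],[0,0,0,0,0,0,0.05],[0,0,0,0,0,0,0.05],[0,0,0,0,0,0,0.05],[0,0,0,0,0,0,0.05]],
  ],
)

```text
clock: 11.28
tcp_pos: [0.613, -0.0353, 0.1283]
orientation: [0.707, 0.006, 0.707, -0.011]
wrist_force: [-3.4, -11.2, 5.3]
finger_gap: 0.0154
```

The lid is at its stop: the force rose to 11 N with no further motion. I release and rise.

Emit:
drive_tool(
  plan=[
    [[0,-0.2,0,0,0,0,0.05],[0,0,0,0,0,0,0.2],[0,0,0,0,0,0,0.4],[0,0,0,0,0,0,0.6],[0,0,0,0,0,0,0.6]],
  ],
)

```text
clock: 11.7
tcp_pos: [0.6128, -0.0332, 0.1265]
orientation: [0.707, 0.007, 0.707, -0.007]
wrist_force: [0.7, 0.0, -0.6]
finger_gap: 0.051
```

Emit:
drive_tool(
  plan=[
    [[-1,0,0,0,0,0,0.6],[-3,0,0,0,0,0,0.6],[-3,0,0,0,0,0,0.6],[-3,0,0,0,0,0,0.6],[0,0,0,0,0,0,0.6]],
  ],
)

```text
clock: 12.12
tcp_pos: [0.6157, -0.0338, 0.2343]
orientation: [0.711, 0.007, 0.703, -0.008]
wrist_force: [0.8, -0.6, 0.9]
finger_gap: 0.0513
```

Run:
```python
from h import *
s=env.get_state();print(s['clock'],s['tcp_pos'],s['wrist_force'])
snap("wrist","w7.png")
im=snap("scene","s7.png")[:,:,::-1];cv2.imwrite('pics/s7z.png',cv2.resize(im[150:290,150:420],None,fx=2.9,fy=2.9,interpolation=cv2.INTER_CUBIC))
```

```text
12.1167 [ 0.61573234 -0.03375046  0.23428258] [ 0.76973957 -0.55736188  0.85167847]
```

View pics/w7.png

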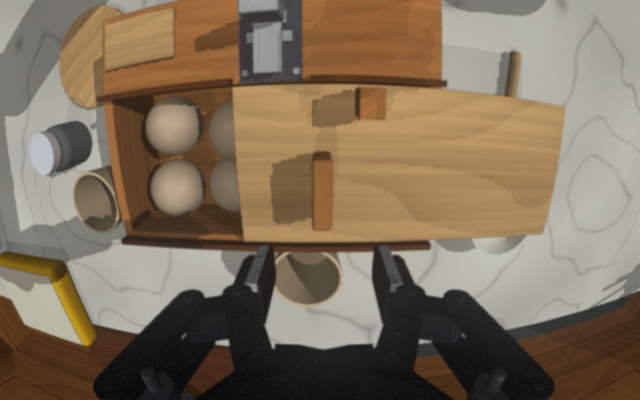

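View pics/s7z.png

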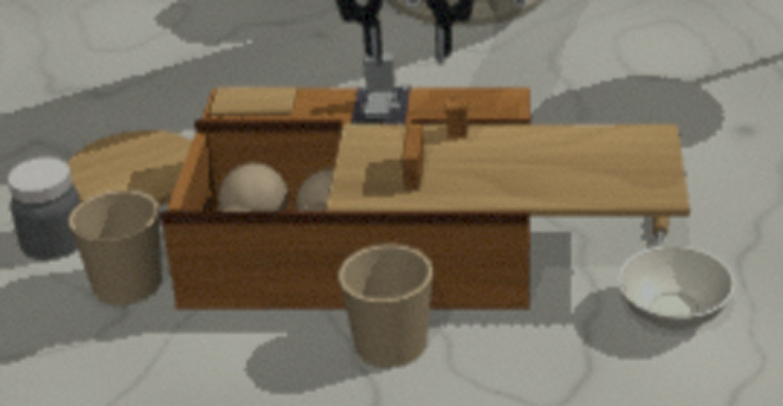

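The lid overhangs the chest, the clay balls are exposed (w7, around (175,125) and (175,188)), and the bolt is still drawn back at (268,45). The gripper is clear of everything, so I hand in.

Run:
```python
from h import *
print(env.hand_in())
```

```text
the job is handed in; nothing more can be done
None
```

The chest is open and the job is handed in at about 12 s of the 40 s allowed; no verdict was reported.

- **Bolt:** I gripped the tab, lifted it about 11 mm, drew it back about 33–36 mm over the bump, lowered it and released it. The scene view showed the tab top at the lowered height behind the bump. A lifted bolt would have shown clearly higher. The last wrist picture still shows it drawn back.
- **Lid:** I gripped the handle and slid it about 145 mm, from an initial opening I estimated at 5 mm. It stopped moving while the force rose to 11 N, which I took as its stop. After release the handle was still there, and the clay balls are uncovered.
- **Bystanders and arm:** By eye, the rib, tool, pots and disc look unmoved; I did not measure them. The gripper is about 85 mm above the handle, touching nothing.
- **Disagreement:** The wrist view put the tab about 3 mm farther in +x than the top view. I went by the wrist view, and the grasp closed cleanly.

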